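# File the last parts carton in the row and close the follower

### The job

One orange spare-parts carton is still lying flat on the cart. Stand it upright on its short end on the steel rack, broad face to the row's open end and in line with the cartons already standing there, then slide the black follower along by its yellow-topped knob until the four cartons are pressed together with no gaps between the red stop and the follower. Do not knock the standing cartons over, leave the other things on the cart where they are, and leave everything standing by itself.

Things in the scene. Friction and masses are not known exactly. Their poses are not given: they have to be found in the camera images.
- carton: The carton to be filed: flat orange box with a blue band round one end and white panels, 60 (x) x 120 (y, long) x 26 (z, thickness) mm, about 0.32 kg, lying on a broad face on the cart at the start. Origin at the centre of its lower broad face, z up at the start, y towards the banded end. Either end may go down, either broad face may face the row.
- carton_center (a point): Centre of that carton, 13 mm along z from its origin; axes as the carton's.
- rack: Fixed steel base plate 110 (x) x 370 (y, length) x 4 mm thick on the cart, with a red upright stop 90 wide x 100 mm high at its +y end. Origin at the centre of its underside, so the plate's top is at z = 4 mm. The row of cartons runs along y on the centre line x = 0.
- stop_face (a point): Centre of the foot of the stop's inner face, on the plate's top, at y = +165 mm in the rack's frame; the row is pressed against it.
- follower (a joint): Sliding follower (m): 0 = fully open, grows as it slides along the rack's +y towards the stop; its pressing face is at y = -90 mm + value in the rack's frame. It stays where it is left; about 2 N to slide.
- knob (a point): Centre of the follower's knob, near its top: a black upright post 22 mm in diameter, its yellow cap 26 mm in diameter from 74 to 84 mm above the cart; this point is 79 mm above the cart and 55 mm behind the pressing face. The follower's foot (44 mm wide, 82 mm long, up to 16 mm above the cart) lies below it.
- follower_face (a point): On the follower's pressing face (a plate 56 mm wide, 8 mm thick, from 4 to 64 mm above the cart), on the centre line, 34 mm above the cart.
- box_a: One of three identical orange cartons already standing on end on the rack, 60 (x) x 26 (y) x 120 (z, up) mm, blue band near the top, 0.32 kg, loose. Origin at the centre of its foot, z up, y along the row. Nearest the stop.
- box_b: One of three identical orange cartons already standing on end on the rack, 60 (x) x 26 (y) x 120 (z, up) mm, blue band near the top, 0.32 kg, loose. Origin at the centre of its foot, z up, y along the row. The middle one.
- box_c: One of three identical orange cartons already standing on end on the rack, 60 (x) x 26 (y) x 120 (z, up) mm, blue band near the top, 0.32 kg, loose. Origin at the centre of its foot, z up, y along the row. At the open end of the row: the new carton goes next to its -y face. There are small gaps of a few mm in the row at first.
- tape: Yellow tape measure lying on the cart, 70 mm across, 36 mm high. To be left alone.
- wrench: Steel wrench 200 mm long lying on the cart, handle to its -x. To be left alone.
- sprayer: White spray bottle with a blue head, 90 mm across, 209 mm high. To be left alone.
- tin: Round grease tin standing upright, with an orange label, 66 mm across, 85 mm high. To be left alone.

How it is judged:
On the way:
1. the carton stands upright on the rack between the row and the follower, let go (angle between the y axis of carton and the z axis of rack, either way round below 0.12 rad and z of carton_center in the frame of rack below 0.07 m and contact force between the fingers and carton below 0.1 N and value of joint follower below 0.146 m and y of carton_center in the frame of rack between -0.06 and 0.082 m and x of carton_center in the frame of rack between -0.03 and 0.03 m), for 0.2 s.
At the end, for the whole second after the job is handed in: The carton stands on a short end on the rack between row and follower (within 0.07 rad of upright, 0.09 rad of square, 12 mm of the centre line); follower joint above 0.146 (gaps total under 5 mm); the other three stand in line (12 mm, 0.07 rad); all at rest (angle between the y axis of carton and the z axis of rack, either way round below 0.07 rad and angle between the z axis of carton and the y axis of rack, either way round below 0.09 rad and x of carton_center in the frame of rack between -0.012 and 0.012 m and y of carton_center in the frame of rack between 0.064 and 0.082 m and z of carton_center in the frame of rack between 0.06 and 0.068 m and value of joint follower above 0.146 m and linear speed of carton below 0.01 m/s and velocity of joint follower below 0.01 m/s and angle between each of box_a, box_b, box_c's own z axis and vertical below 0.07 rad and x of box_a in the frame of rack between -0.012 and 0.012 m and y of box_a in the frame of rack between 0.085 and 0.17 m and z of each of box_a, box_b, box_c in the frame of rack below 0.008 m and x of box_b in the frame of rack between -0.012 and 0.012 m and y of box_b in the frame of rack between 0.085 and 0.17 m and x of box_c in the frame of rack between -0.012 and 0.012 m and y of box_c in the frame of rack between 0.085 and 0.17 m); the robot touches nothing.
It fails at once if a standing carton is knocked over (tilted by more than 0.35 rad) (angle between any of box_a, box_b, box_c's own z axis and vertical above 0.35 rad).
It fails at once if the tape measure, wrench, sprayer or tin is moved by more than 30 mm (distance of any of tape, wrench, sprayer, tin from where it was at the start of the episode above 0.03 m).
It also fails if it takes over 64 s, if anything falls off the work surface, if the arm or the gripper's body presses on something with over 40 N, if the wrist force passes 120 N, or if a joint passes its speed limit or range.

### The arm

A 6-joint arm with a two-finger parallel gripper is mounted at the origin on the work surface. World frame = base frame: x ahead of the robot, y to its left, z up, the work surface at z = 0. Lengths are in m, angles in rad, forces in N, time in s.
With the tool pointing down it reaches from about 0.3 to 0.75 m from the base axis. Payload 8.5 kg.
Tool frame: the origin (TCP) lies midway between the tips of the shut fingers; the grasp point (between the pads) lies 19 mm behind it; z points along the fingers, y is the line along which they close (so a half turn about z gives the same grasp; the last joint's range is limited). The gripper opens to 88 mm and grips with 3 to 60 N. Pads are 18 mm wide; open, the fingers measure 123 mm over their backs; the gripper's body (75 mm by 187 mm) begins 45 mm behind the grasp point.
Start: joints at [0.919, 0.381, 1.297, -0, 1.464, -0.215], TCP at [0.233, 0.498, 0.239] pointing down, gripper open.
Joint ranges: [-3.11, 3.11], [-0.89, 2.33], [0.22, 2.48], [-1.42, 4.56], [0.17, 2.85], [-2.88, 2.88]. Speed limits (rad/s): [2.39, 2.39, 3.14, 3.14, 3.14, 3.14].

### API

Orientations are given as a unit quaternion [x, y, z, w].
In Python, from plant import read_state, eyes, close_job gives the robot as it stands.
- The arm moves only by the tool drive_tool, never from a script. Its argument "steps" is a list of rows, each a list of 7 numbers: the shift along the tool's x, y, z in cm, then the turn, a rotation vector about the tool's x, y, z in rad, then the closure, from 0 (fully open) to 1 (shut). A call has 1 to 20 rows; each row is the pose to reach, as a shift and turn from the pose commanded when the call began, along the tool's axes at that moment; what a row does not reach only later rows make up. A row lasts 1/10 s, in which the tool goes at most 50 mm and 8.59 degrees, less where a joint would pass 70% of its speed; a pose out of reach is approached as far as the arm can. A call with a gripper value outside its range is refused whole. The fingers move at their own pace and stop on an object; "newtons" is the grip in N (left out, the last holds). Time passes only in rows, so rows that repeat a pose let the fingers close. It gives the time, the measured TCP pose, the force, the opening and the grip force at its end, in the units of the state.
- read_state(): the state, without advancing time (a new reading comes with each control period).
- eyes.snapshot(name): name is "scene" or "side" or "wrist"; returns a dict with "pixels" (420x560x3 uint8, blue, green, red), "range_z" (420x560 float32, m along the optical axis (not along the pixel's ray), 0 where there is no reading), "mtx" (3x3 intrinsics, pixels), "rvec" (rotation vector, rad) and "tvec" (3), from world to camera coordinates, as OpenCV has them. Camera axes: x right, y down, z forward; pixel columns grow to the right and rows downward; lengths in m; the calibration is good to about 2 mm. A picture is of the moment at which its call begins.
- close_job(): hands the job in; it is judged then, once.
Trained networks look in a picture, given as the dict that the camera call returned (one of the last four; its "shot" number tells which), for a name from the list of things; names that differ only in an ending like _2 or _b are one class to them, and where a whole thing is asked for, a point or a joint stands for the part that bears it (a point fixed in the world has none). Each returns a list of dicts, best first, with "score" (0 to 1); they miss things now and then, are a little off and sometimes report something else, mostly with a low value. They report only what shows in the picture. A call takes as long as a camera call.
- eyes.masks_of(target, picture): "pixels" (420x560 bool, what is visible of it).
- eyes.pinpoint(target, picture): "xyz" ([x, y, z] in m, in world coordinates, good to about 4 mm: a listed point, or the origin of a listed thing).
The state is a dict: "clock": time; "joints": joint angles; "joint_velocities": joint speeds; "joint_torque": joint torques, N m; "tcp_pos": TCP position; "tool_rot": TCP orientation; "wrist_force": force on the tool from outside, world axes, zero at the start; "torque": the same for the moment, N m; "opening": opening from 0.0 (shut) to 1.0 (fully open); "gripper_force": force on a finger pad.
Only numpy, scipy, OpenCV 4.12 (cv2) and the standard library are available. Lean on these libraries where they do the work, as an engineer would, in place of code of your own. Each camera call takes 0.05 s, during which the arm holds its last target. There are 200 camera calls.

## Working session

There is one attempt and no reset: what is moved stays moved. The work goes in short steps, Python scripts to look and compute and a tool call to move; the robot and the scene stay as the last step left them, time stands still between calls to the robot, and variables do not carry over. Pictures are saved under pics/ and viewed, at most 10 in all, crops included, and the job is handed in when it is done.

Besides the shell and the picture viewer there is one more tool, called in YAML: its name, and indented under it one key for each argument. drive_tool: Moves the arm, as the interface text tells. Its arguments: {"type":"object","properties":{"steps":{"type":"array","items":{"type":"array","items":{"type":"number"}}},"newtons":{"type":"number"}},"required":["steps"]}

```bash
mkdir -p pics; cat > h.py <<'E'
import numpy as np, cv2
from plant import read_state, eyes, close_job
from scipy.spatial.transform import Rotation as R
def cloud(p,mask):
    z=p["range_z"]; v,u=np.nonzero(mask&(z>0)); d=z[v,u]; K=p["mtx"]
    c=np.c_[(u-K[0,2])/K[0,0]*d,(v-K[1,2])/K[1,1]*d,d]
    Rm=R.from_rotvec(np.ravel(p["rvec"])).as_matrix()
    return (c-np.ravel(p["tvec"]))@Rm
def delta(pos,rot):
    "world target -> tool shift cm, rotvec from current pose"
    s=read_state(); r=R.from_quat(s["tool_rot"])
    return np.round(r.inv().apply(np.array(pos)-s["tcp_pos"])*100,2), np.round((r.inv()*rot).as_rotvec(),3)
E
python3 - <<'E'
from h import *
np.set_printoptions(precision=4,suppress=True)
s=read_state(); print(s)
ps={n:eyes.snapshot(n) for n in("scene","side","wrist")}
cv2.imwrite("pics/a.png",np.vstack([np.hstack([cv2.resize(ps["scene"]["pixels"],(400,300)),cv2.resize(ps["side"]["pixels"],(400,300))]),np.hstack([cv2.resize(ps["wrist"]["pixels"],(400,300))]*2)]))
for n,p in ps.items():
    for t in("carton","carton_center","rack","stop_face","knob","follower_face","box_a","box_c","tape","wrench","sprayer","tin"):
        print(n,t,[(np.round(d["xyz"],4),round(d["score"],2)) for d in eyes.pinpoint(t,p)][:4])
E
```

```text
{'clock': 0.0, 'joints': array([ 0.9187,  0.3812,  1.2983, -0.    ,  1.4636, -0.2153]), 'joint_velocities': array([-0.0009, -0.0029, -0.0001,  0.0007, -0.0012,  0.0005]), 'joint_torque': array([ -0.0004, -43.7936, -22.4558,   0.0713,   0.0353,  -0.0001]), 'tcp_pos': array([0.2325, 0.4981, 0.2381]), 'tool_rot': array([ 0.2167,  0.9762, -0.0007, -0.0003]), 'wrist_force': array([ 0.385 , -0.0996,  0.225 ]), 'torque': array([-0.0174,  0.0059, -0.0301]), 'gripper_force': 0.0, 'opening': 1.0002579850422582}
scene carton [(array([ 0.4511, -0.2695, -0.004 ]), 0.61)]
scene carton_center [(array([ 0.4547, -0.269 ,  0.0162]), 0.75), (array([ 0.748 , -0.2413, -0.0022]), 0.41)]
scene rack [(array([ 0.5243,  0.1432, -0.0008]), 0.66)]
scene stop_face [(array([ 0.4942,  0.2971, -0.0003]), 0.6)]
scene knob [(array([0.5521, 0.0209, 0.0738]), 0.97)]
scene follower_face [(array([0.5457, 0.0749, 0.0358]), 0.69)]
scene box_a [(array([0.5154, 0.2308, 0.0049]), 0.86), (array([0.4982, 0.2853, 0.0031]), 0.73), (array([0.5042, 0.2611, 0.0034]), 0.61), (array([ 0.749 , -0.2444, -0.0022]), 0.49)]
scene box_c [(a
[... 1169 characters left out ...]
 (array([ 0.5649, -0.5093,  0.0002]), 0.51)]
side tape [(array([ 0.7712, -0.0685,  0.0021]), 0.9)]
side wrench [(array([ 0.748 , -0.2419,  0.0008]), 0.8)]
side sprayer [(array([ 0.7689, -0.0685,  0.0008]), 0.68), (array([0.4658, 0.4715, 0.0004]), 0.64)]
side tin [(array([ 0.5655, -0.5096,  0.0002]), 0.9)]
wrist carton []
wrist carton_center []
wrist rack []
wrist stop_face [(array([0.4936, 0.3033, 0.0093]), 0.73)]
wrist knob []
wrist follower_face []
wrist box_a [(array([0.5025, 0.2552, 0.0007]), 0.65)]
wrist box_c [(array([0.5025, 0.2552, 0.0007]), 0.65)]
wrist tape []
wrist wrench [(array([0.5059, 0.2558, 0.0009]), 0.29)]
wrist sprayer [(array([0.4651, 0.4747, 0.001 ]), 0.77)]
wrist tin []
```

View pics/a.png

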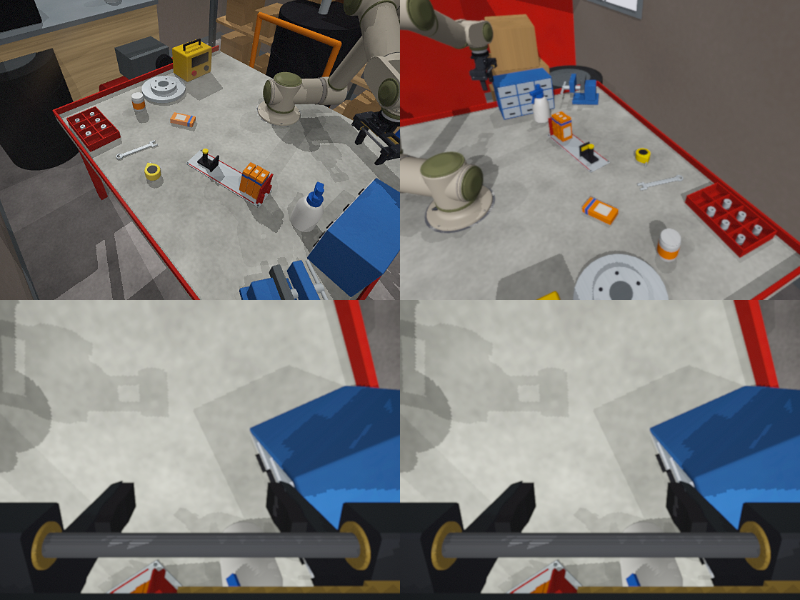

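The montage shows the flat carton at about (183,120) in the scene view. The rack row is at (257,180) and the follower at (208,160). Next I'll measure the orientations from the depth data.

```bash
python3 - <<'E'
from h import *
np.set_printoptions(precision=4,suppress=True)
for n in("scene","side"):
    p=eyes.snapshot(n)
    m=eyes.masks_of("carton",p)
    for d in m[:3]:
        c=cloud(p,d["pixels"]); near=np.linalg.norm(c[:,:2]-[.449,-.269],axis=1)<.1
        if near.mean()<.7: continue
        top=c[near&(c[:,2]>.02)]; 
        print(n,d["score"],len(top),"top z",np.median(top[:,2]),cv2.minAreaRect(top[:,:2].astype(np.float32)))
        v,u=np.nonzero(d["pixels"]&(p["range_z"]>0)); bgr=p["pixels"][v,u].astype(int)
        bl=(bgr[:,0]>bgr[:,2]+20)&near; print("blue end",c[bl].mean(0),bl.sum())
    # rack: standing cartons' tops
    c=cloud(p,np.ones((420,560),bool)); s=(abs(c[:,0]-.51)<.08)&(abs(c[:,1]-.25)<.09)
    t=c[s&(c[:,2]>.115)&(c[:,2]<.135)]; print("tops",np.median(t[:,2]),cv2.minAreaRect(t[:,:2].astype(np.float32)))
    for t in("rack","knob","follower_face","tin"):
        d=eyes.masks_of(t,p)[0]; c=cloud(p,d["pixels"]); lo,hi=(.001,.009) if t=="rack" else (.07,.09) if t=="knob" else (.055,.068) if t=="follower_face" else (.07,.1)
        q=c[(c[:,2]>lo)&(c[:,2]<hi)]; print(t,d["score"],len(q),cv2.minAreaRect(q[:,:2].astype(np.float32)),q[:,2].max())
E
```

```text
scene 0.58 378 top z 0.02658922762022138 ((0.45036575198173523, -0.26713377237319946), (0.06920886039733887, 0.12148979306221008), 34.65294647216797)
blue end [ 0.437  -0.2289  0.0236] 48
tops 0.12427416026524243 ((0.5047887563705444, 0.2579372525215149), (0.0640772134065628, 0.08370185643434525), 13.375449180603027)
rack 0.7 2076 ((0.5206645727157593, 0.13646094501018524), (0.13082945346832275, 0.37382566928863525), 11.815176010131836) 0.008998578893683952
knob 0.81 57 ((0.553938090801239, 0.024920880794525146), (0.025246229022741318, 0.024039357900619507), 63.93833541870117) 0.08857558924456077
follower_face 0.94 68 ((0.5500572323799133, 0.0480315238237381), (0.05253322795033455, 0.06034080311655998), 10.863702774047852) 0.06777080796962344
tin 0.9 170 ((0.5654780864715576, -0.5045049786567688), (0.06099553406238556, 0.05941743031144142), 22.880556106567383) 0.08960719857869698
side 0.92 887 top z 0.026519784552527452 ((0.4495372176170349, -0.27030763030052185), (0.06263087689876556, 0.12150877714157104), 32.1906623840332)
blue end [ 0.4232 -0.2395  0.0241] 84
tops 0.12386922098308087 ((0.5038731694221497, 0.2543787956237793), (0.06430371105670929, 0.0904894769191742), 12.946200370788574)
rack 0.57 1350 ((0.5353314876556396, 0.1483994871377945), (0.13519872725009918, 0.3936558961868286), 12.599921226501465) 0.008983500819970602
knob 0.6 54 ((0.5542441606521606, 0.019602077081799507), (0.023427847772836685, 0.022118497639894485), 64.24736785888672) 0.08690567812485969
follower_face 0.59 74 ((0.5389211773872375, 0.04490865021944046), (0.06888549029827118, 0.05116201192140579), 80.13822174072266) 0.06763829311390362
tin 0.85 702 ((0.5645610690116882, -0.514663577079773), (0.062201157212257385, 0.061374321579933167), 6.941104888916016) 0.08921433392028526
```

```bash
cat >> h.py <<'E'
a=np.radians(35); yc=np.radians(33); yr=np.radians(12.8)
u=np.array([-np.sin(yc),np.cos(yc),0]); Z=np.array([0,0,1.])
def frame(y,z): return R.from_matrix(np.c_[np.cross(y,z),y,z])
Rp=frame(np.array([np.cos(yc),np.sin(yc),0]),-np.cos(a)*Z-np.sin(a)*u)
zp=Rp.apply([0,0,1])
grasp=np.array([.450,-.269,0])+.026*u+[0,0,.024]
Tp=grasp+.019*zp
f=np.array([-np.sin(yr),np.cos(yr),0]); rx=np.array([np.cos(yr),np.sin(yr),0])
Rf=frame(rx,np.cos(a)*f-np.sin(a)*Z)
E
python3 - <<'E'
from h import *
print(Tp,zp,delta(Tp-.1*zp,Rp),delta(Tp-.1*zp+[0,0,.1],Rp),delta(Tp,Rp))
E
```

```text
[ 0.44177484 -0.25633436  0.00843611] [ 0.31239212 -0.48104168 -0.81915204] (array([-46.01, -56.5 ,  14.84]), array([ 0.17 , -0.595,  0.54 ])) (array([-46.01, -56.5 ,   4.84]), array([ 0.17 , -0.595,  0.54 ])) (array([-50.87, -59.54,  23.03]), array([ 0.17 , -0.595,  0.54 ]))
```

drive_tool:
  steps:
    - [-46,-56.5,4.8,0.17,-0.595,0.54,0]
    - [-46,-56.5,4.8,0.17,-0.595,0.54,0]
    - [-46,-56.5,4.8,0.17,-0.595,0.54,0]
    - [-46,-56.5,4.8,0.17,-0.595,0.54,0]
    - [-46,-56.5,4.8,0.17,-0.595,0.54,0]
    - [-46,-56.5,4.8,0.17,-0.595,0.54,0]
    - [-46,-56.5,4.8,0.17,-0.595,0.54,0]
    - [-46,-56.5,4.8,0.17,-0.595,0.54,0]
    - [-46,-56.5,4.8,0.17,-0.595,0.54,0]
    - [-46,-56.5,4.8,0.17,-0.595,0.54,0]
    - [-46,-56.5,4.8,0.17,-0.595,0.54,0]
    - [-46,-56.5,4.8,0.17,-0.595,0.54,0]
    - [-46,-56.5,4.8,0.17,-0.595,0.54,0]
    - [-46,-56.5,4.8,0.17,-0.595,0.54,0]
    - [-46,-56.5,4.8,0.17,-0.595,0.54,0]
    - [-46,-56.5,4.8,0.17,-0.595,0.54,0]
    - [-46,-56.5,4.8,0.17,-0.595,0.54,0]
    - [-46,-56.5,4.8,0.17,-0.595,0.54,0]
    - [-46,-56.5,4.8,0.17,-0.595,0.54,0]
    - [-46,-56.5,4.8,0.17,-0.595,0.54,0]

```text
clock: 4.55
tcp_pos: [0.4105, -0.2073, 0.1909]
tool_rot: [0.454, 0.839, -0.143, 0.265]
wrist_force: [-0.2, 0.7, 0.8]
opening: 0.999
gripper_force: 0.0
```

```bash
python3 - <<'E'
from h import *
np.set_printoptions(precision=4,suppress=True)
s=read_state();print(s["joints"],s["tcp_pos"],delta(Tp-.05*zp,Rp),delta(Tp,Rp))
p=eyes.snapshot("wrist");cv2.imwrite("pics/b.png",p["pixels"])
for t in("carton","carton_center"): print([(d["xyz"],d["score"]) for d in eyes.pinpoint(t,p)])
for d in eyes.masks_of("carton",p):
    c=cloud(p,d["pixels"]); c=c[(c[:,2]>.02)&(c[:,2]<.035)]
    if len(c)>50: print(d["score"],np.median(c[:,2]),cv2.minAreaRect(c[:,:2].astype(np.float32)))
E
```

```text
[-0.6059  0.1351  1.9672 -0.4599  0.5088 -0.8403] [ 0.4105 -0.2073  0.1909] (array([ 5.71, -0.07, 13.28]), array([0.002, 0.   , 0.002])) (array([ 5.71, -0.07, 18.28]), array([0.002, 0.   , 0.002]))
[([0.4473, -0.2694, -0.0023], 0.78)]
[([0.45, -0.2664, 0.0176], 0.84)]
0.75 0.027664487537181728 ((0.4504258930683136, -0.26974645256996155), (0.060332704335451126, 0.12117542326450348), 32.841087341308594)
```

View pics/b.png

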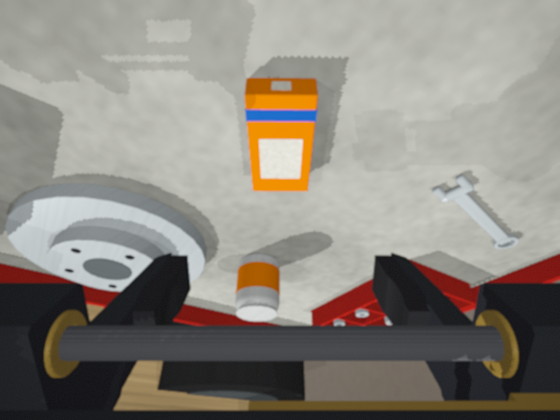

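The wrist view shows the carton square between the fingers, at about (280,140) with its band at (281,115). The fit agrees with my plan, so I'm going in.

drive_tool:
  steps:
    - [5.7,0,5,0,0,0,0]
    - [5.7,0,13.3,0,0,0,0]
    - [5.7,0,13.3,0,0,0,0]
    - [5.7,0,13.3,0,0,0,0]
    - [5.7,0,13.3,0,0,0,0]
    - [5.7,0,14.5,0,0,0,0]
    - [5.7,0,15.8,0,0,0,0]
    - [5.7,0,17,0,0,0,0]
    - [5.7,0,17.8,0,0,0,0]
    - [5.7,0,18.3,0,0,0,0]
    - [5.7,0,18.3,0,0,0,0]
    - [5.7,0,18.3,0,0,0,0.1]
    - [5.7,0,18.3,0,0,0,0.3]
    - [5.7,0,18.3,0,0,0,0.6]
    - [5.7,0,18.3,0,0,0,0.6]
    - [5.7,0,18.3,0,0,0,0.6]
    - [5.7,0,18.3,0,0,0,0.6]
    - [5.7,0,18.3,0,0,0,0.6]
  newtons: 45

```text
clock: 6.55
tcp_pos: [0.4545, -0.2601, 0.0274]
tool_rot: [0.458, 0.841, -0.14, 0.25]
wrist_force: [-2.1, 1.5, 3.5]
opening: 0.613
gripper_force: 45.0
```

```bash
python3 - <<'E'
from h import *
np.set_printoptions(precision=4,suppress=True)
s=read_state();print(s["joints"],s["tcp_pos"],Tp,s["wrist_force"],delta(s["tcp_pos"]+[0,0,.15],R.from_quat(s["tool_rot"])))
E
```

```text
[-0.6534  0.5565  2.0038 -1.4209  0.1944  0.1362] [ 0.4545 -0.2601  0.0274] [ 0.4418 -0.2563  0.0084] [-2.1018  1.4556  3.5204] (array([ -8.23,  -0.1 , -12.54]), array([0., 0., 0.]))
```

The arm hit its limits with j4 at −1.42 and j5 near 0.17, so the tips only caught the carton's top edge. I'll open, back off and regrasp with less lean.

drive_tool:
  steps:
    - [0,0,0,0,0,0,0.3]
    - [0,0,0,0,0,0,0]
    - [0,0,0,0,0,0,0]
    - [0,0,0,0,0,0,0]
    - [-3,0,-5,0,0.15,0,0]
    - [-6,0,-10,0,0.3,0,0]
    - [-6,0,-10,0,0.3,0,0]
    - [-6,0,-10,0,0.3,0,0]
    - [-6,0,-10,0,0.3,0,0]

```text
clock: 7.45
tcp_pos: [0.4443, -0.2714, 0.1174]
tool_rot: [0.485, 0.851, -0.129, 0.156]
wrist_force: [0.4, -0.2, -0.4]
opening: 0.997
gripper_force: 0.0
```

```bash
sed -i 's/np.radians(35)/np.radians(20)/; s/\.024\]/.0235]/' h.py; python3 - <<'E'
from h import *
np.set_printoptions(precision=4,suppress=True)
for n in ("wrist","side"):
  p=eyes.snapshot(n)
  for d in eyes.masks_of("carton",p)[:2]:
    c=cloud(p,d["pixels"]); c=c[(c[:,2]>.02)&(c[:,2]<.035)]
    if len(c)>50: print(n,d["score"],np.median(c[:,2]),cv2.minAreaRect(c[:,:2].astype(np.float32)))
s=read_state();print(s["joints"],s["tcp_pos"],delta(Tp-.06*zp,Rp),delta(Tp,Rp),s["opening"],s["clock"])
E
```

```text
wrist 0.84 0.027529537578006365 ((0.4576900601387024, -0.26663684844970703), (0.06053755059838295, 0.12099507451057434), 30.783239364624023)
side 0.75 0.0265061965707661 ((0.45748475193977356, -0.2678833305835724), (0.06280730664730072, 0.11885847896337509), 30.611560821533203)
[-0.677   0.3787  1.79   -0.3532  0.6404 -0.96  ] [ 0.4445 -0.2728  0.1178] (array([5.92, 0.82, 3.46]), array([-0.087,  0.059, -0.028])) (array([6.28, 1.34, 9.42]), array([-0.087,  0.059, -0.028])) 1.0023229721828846 7.65
```

```bash
sed -i 's/radians(33)/radians(30.7)/; s/\[\.450,-\.269,0\]/[.4576,-.2672,0]/' h.py; python3 - <<'E'
from h import *
print(Tp,delta(Tp-.06*zp,Rp),delta(Tp,Rp))
E
```

```text
[ 0.44764359 -0.25043149  0.00564584] (array([5.7 , 1.73, 3.48]), array([-0.072,  0.06 ,  0.009])) (array([6.06, 2.17, 9.46]), array([-0.072,  0.06 ,  0.009]))
```

drive_tool:
  steps:
    - [5.7,1.7,3.5,-0.072,0.06,0.009,0]
    - [5.7,1.7,3.5,-0.072,0.06,0.009,0]
    - [5.7,1.7,3.5,-0.072,0.06,0.009,0]
    - [5.7,1.7,3.5,-0.072,0.06,0.009,0]
    - [5.7,1.7,3.5,-0.072,0.06,0.009,0]

```text
clock: 8.15
tcp_pos: [0.4374, -0.2333, 0.0623]
tool_rot: [0.487, 0.856, -0.086, 0.151]
wrist_force: [0.5, 1.1, 0.5]
opening: 1.003
gripper_force: 0.0
```

```bash
python3 - <<'E'
from h import *
s=read_state();print(s["joints"],s["tcp_pos"],delta(Tp-.06*zp,Rp),delta(Tp,Rp))
E
```

```text
[-0.66577563  0.44050566  1.902791   -0.26685664  0.48576389 -0.98544794] [ 0.4374486  -0.23331414  0.06232763] (array([0.07, 0.  , 0.01]), array([ 0.   , -0.   ,  0.001])) (array([0.07, 0.  , 6.01]), array([ 0.   , -0.   ,  0.001]))
```

drive_tool:
  steps:
    - [0,0,1.5,0,0,0,0]
    - [0,0,3,0,0,0,0]
    - [0,0,4.5,0,0,0,0]
    - [0,0,5.5,0,0,0,0]
    - [0,0,6,0,0,0,0]
    - [0,0,6,0,0,0,0]

```text
clock: 8.75
tcp_pos: [0.4475, -0.2505, 0.0053]
tool_rot: [0.487, 0.856, -0.086, 0.15]
wrist_force: [-0.0, -0.5, -0.5]
opening: 1.0
gripper_force: 0.0
```

```bash
python3 - <<'E'
from h import *
s=read_state();print(s["joints"],s["tcp_pos"],Tp,s["wrist_force"],delta(Tp,Rp))
E
```

```text
[-0.6830379   0.57479844  1.90816771 -0.34868655  0.35050335 -0.90981492] [ 0.44748647 -0.25045818  0.00529136] [ 0.44764359 -0.25043149  0.00564584] [-0.03633111 -0.4628143  -0.50692234] (array([-0.02,  0.01, -0.03]), array([ 0.   , -0.002,  0.001]))
```

drive_tool:
  steps:
    - [0,0,0,0,0,0,0.15]
    - [0,0,0,0,0,0,0.5]
    - [0,0,0,0,0,0,0.6]
    - [0,0,0,0,0,0,0.6]
    - [0,0,0,0,0,0,0.6]
    - [0,0,0,0,0,0,0.6]
    - [-0.4,0,-1,0,0,0,0.6]
    - [-1,0,-3,0,0,0,0.6]
    - [-2,0,-6,0,0,0,0.6]
    - [-4,0,-10,0,0,0,0.6]
    - [-5.1,0,-14,0,0,0,0.6]
    - [-6,0,-17,0,0,0,0.6]
    - [-6,0,-17,0,0,0,0.6]
    - [-6,0,-17,0,0,0,0.6]
  newtons: 45

```text
clock: 10.15
tcp_pos: [0.446, -0.2483, 0.185]
tool_rot: [0.487, 0.856, -0.085, 0.15]
wrist_force: [-0.2, 0.5, -4.4]
opening: 0.679
gripper_force: 45.0
```

```bash
python3 - <<'E'
from h import *
np.set_printoptions(precision=4,suppress=True)
# rack frame from detections in two views
S={}
for n in("scene","side"):
    p=eyes.snapshot(n); cv2.imwrite(f"pics/c_{n}.png",p["pixels"])
    for t in("rack","stop_face","knob","follower_face","box_a"):
        print(n,t,[(np.round(d["xyz"],4),round(d["score"],2)) for d in eyes.pinpoint(t,p) if d["score"]>.55])
    for d in eyes.masks_of("carton",p):
        c=cloud(p,d["pixels"]); c=c[c[:,2]>.135]
        if len(c)>40:
            pc=c-c.mean(0); U,s_,V=np.linalg.svd(pc,full_matrices=False); print("held",d["score"],len(c),c.mean(0),V[0],V[2])
s=read_state();print(s["joints"],s["tcp_pos"],s["opening"],s["gripper_force"])
Tf=np.array([.51,.17,.25]); print(delta(Tf,Rf))
E
```

```text
scene rack [(array([0.5263, 0.1449, 0.0029]), 0.87)]
scene stop_face [(array([0.4924, 0.2989, 0.0028]), 0.56)]
scene knob [(array([0.5497, 0.0238, 0.0794]), 0.62)]
scene follower_face [(array([0.5442, 0.0779, 0.0393]), 0.9), (array([0.5143, 0.2306, 0.0044]), 0.71)]
scene box_a [(array([0.5047, 0.2566, 0.0018]), 0.96), (array([0.5114, 0.2275, 0.007 ]), 0.71), (array([0.4983, 0.2833, 0.003 ]), 0.66)]
held 0.85 272 [ 0.4777 -0.2617  0.1977] [ 0.4405 -0.8953  0.0663] [-0.1091 -0.1267 -0.9859]
side rack [(array([0.5262, 0.1421, 0.0025]), 0.74), (array([ 0.5685, -0.5075,  0.0002]), 0.72)]
side stop_face [(array([ 0.5685, -0.5092,  0.0029]), 0.74), (array([0.4953, 0.3   , 0.0044]), 0.71), (array([0.5417, 0.0756, 0.0358]), 0.65), (array([0.5532, 0.0188, 0.077 ]), 0.64)]
side knob [(array([0.5528, 0.0195, 0.0776]), 0.66)]
side follower_face []
side box_a [(array([0.5135, 0.2283, 0.0083]), 0.71), (array([0.5012, 0.2828, 0.0095]), 0.6)]
held 0.86 1019 [ 0.4595 -0.284   0.2017] [ 0.3865 -0.9193 -0.0747] [-0.1064 -0.1249  0.9864]
[-0.6816  0.2603  1.6994 -0.1557  0.8603 -1.1356] [ 0.4467 -0.2489  0.1857] 0.6744508990130998 44.99937554821372
(array([ 28.62,  26.86, -17.2 ]), array([-0.147,  1.555,  0.315]))
```

View pics/c_side.png

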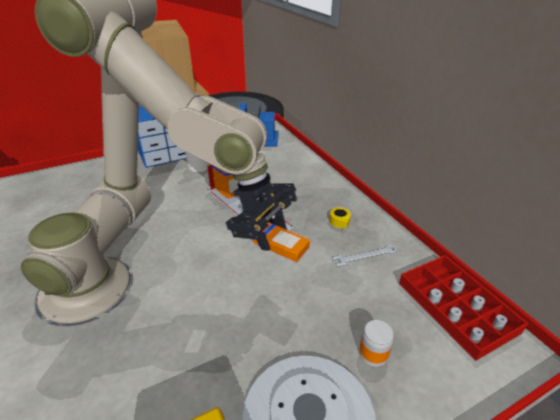

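```bash
sed -i 's/radians(12.8)/radians(12.2)/' h.py; cat >> h.py <<'E'
cc=Rp.inv().apply(np.array([.4576,-.2672,.013])-[.4475,-.2505,.0053])  # carton centre in tool frame
O=.547*rx+.0233*f
def place(y,z,x=0): return O+x*rx+y*f+[0,0,z]-Rf.apply(cc)
E
python3 - <<'E'
from h import *
print(cc,place(.04,.24),delta(place(.04,.24),Rf),delta(place(.04,.065),Rf))
E
```

```text
[-0.02097261  0.00015844 -0.00056076] [0.51948757 0.18495771 0.25951602] (array([ 29.05,  28.44, -18.37]), array([-0.152,  1.554,  0.325])) (array([35.01, 28.44, -1.92]), array([-0.152,  1.554,  0.325]))
```

drive_tool:
  steps:
    - [2,2,-6,-0.01,0.12,0.02,0.6]
    - [29,28.4,-18.4,-0.152,1.554,0.325,0.6]
    - [29,28.4,-18.4,-0.152,1.554,0.325,0.6]
    - [29,28.4,-18.4,-0.152,1.554,0.325,0.6]
    - [29,28.4,-18.4,-0.152,1.554,0.325,0.6]
    - [29,28.4,-18.4,-0.152,1.554,0.325,0.6]
    - [29,28.4,-18.4,-0.152,1.554,0.325,0.6]
    - [29,28.4,-18.4,-0.152,1.554,0.325,0.6]
    - [29,28.4,-18.4,-0.152,1.554,0.325,0.6]
    - [29,28.4,-18.4,-0.152,1.554,0.325,0.6]
    - [29,28.4,-18.4,-0.152,1.554,0.325,0.6]
    - [29,28.4,-18.4,-0.152,1.554,0.325,0.6]
    - [29,28.4,-18.4,-0.152,1.554,0.325,0.6]
    - [29,28.4,-18.4,-0.152,1.554,0.325,0.6]
    - [29,28.4,-18.4,-0.152,1.554,0.325,0.6]
    - [29,28.4,-18.4,-0.152,1.554,0.325,0.6]
    - [29,28.4,-18.4,-0.152,1.554,0.325,0.6]
    - [29,28.4,-18.4,-0.152,1.554,0.325,0.6]
    - [29,28.4,-18.4,-0.152,1.554,0.325,0.6]
    - [29,28.4,-18.4,-0.152,1.554,0.325,0.6]

```text
clock: 12.85
tcp_pos: [0.5194, 0.1844, 0.2599]
tool_rot: [0.514, 0.638, 0.36, -0.446]
wrist_force: [0.0, 0.3, -4.8]
opening: 0.673
gripper_force: 45.0
```

```bash
python3 - <<'E'
from h import *
np.set_printoptions(precision=4,suppress=True)
s=read_state();print(s["joints"],s["tcp_pos"],s["opening"],delta(place(.04,.24),Rf))
ims=[]
for n in("scene","side"):
    p=eyes.snapshot(n); ims.append(p["pixels"][60:360,100:500] if n=="scene" else p["pixels"][60:360,100:500])
    for t in("carton_center","follower_face"):
        print(n,t,[(np.round(d["xyz"],4),round(d["score"],2)) for d in eyes.pinpoint(t,p) if d["score"]>.4])
cv2.imwrite("pics/d.png",np.hstack(ims))
E
```

```text
[-0.2866  0.556   1.4481  1.0261  1.8389 -0.5988] [0.5194 0.1844 0.2599] 0.6734062067991589 (array([-0.02,  0.02,  0.06]), array([-0.,  0.,  0.]))
scene carton_center [(array([0.5225, 0.1766, 0.244 ]), 0.85)]
scene follower_face [(array([0.5425, 0.0755, 0.0377]), 0.76)]
side carton_center [(array([0.5167, 0.1793, 0.2437]), 0.5)]
side follower_face [(array([0.5464, 0.0713, 0.0382]), 0.89)]
```

View pics/d.png

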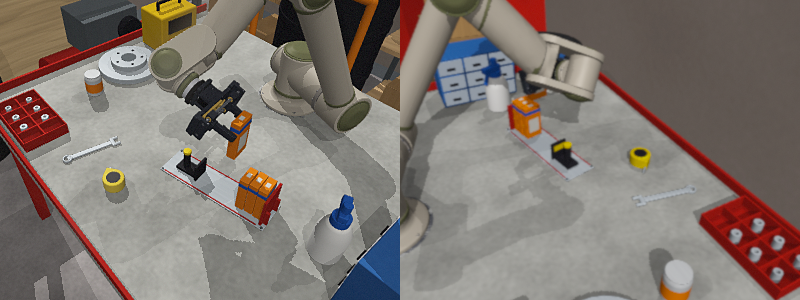

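The carton is held upright at about (240,130) in the left view, above the gap between the row and the follower. Before lowering I'll check its tilt and its lateral alignment with the row.

```bash
cat > fit.py <<'E'
from h import *
from scipy.optimize import least_squares
def fit(pts,x0):
    "box 60x26x120 surface fit: params centre, rotvec (from rack frame)"
    B=R.from_matrix(np.c_[rx,f,Z]); h=np.array([.03,.013,.06])
    def res(q):
        l=(B*R.from_rotvec(q[3:])).inv().apply(pts-q[:3]); d=abs(l)-h
        return np.linalg.norm(np.maximum(d,0),axis=1)+np.minimum(d.max(1),0)
    r=least_squares(res,np.r_[x0,0,0,0],loss="soft_l1",f_scale=.002); q=r.x
    return q[:3],q[3:],np.median(abs(res(q)))
def rk(p): d=np.asarray(p)-O; return np.round([d@rx,d@f,p[2]],4)
E
python3 - <<'E'
from fit import *
from scipy.optimize import minimize
P={n:eyes.snapshot(n) for n in("scene","side")}
c0=np.array([.5207,.179,.242]); al=[]
for n,p in P.items():
    for d in eyes.masks_of("carton",p):
        m=d["pixels"]; c=cloud(p,m); k=(np.linalg.norm(c-c0,axis=1)<.075)&(c[:,2]>.15)
        print(n,d["score"],k.sum(),len(k))
        if k.mean()>.6: al.append(c[k]); q=fit(c[k],c0); print(rk(q[0]),np.round(q[1],3),q[2])
if len(al)>1: q=fit(np.vstack(al),c0); print("both",rk(q[0]),np.round(q[1],3),q[2])
bo=[]
for n,p in P.items():
    for d in eyes.masks_of("box_a",p):
        c=cloud(p,d["pixels"]); r=np.c_[(c-O)@rx,(c-O)@f,c[:,2]]
        t=r[(abs(r[:,0])<.06)&(r[:,1]>.04)&(r[:,2]>.117)&(r[:,2]<.13)]
        if len(t)>15: print(n,"boxtop",round(d["score"],2),cv2.minAreaRect(t[:,:2].astype(np.float32)))
E
```

```text
scene 0.73 712 728
[-0.0009  0.0404  0.2423] [-0.001 -0.    -0.002] 0.0005214327122684045
side 0.43 132 148
[-0.0014  0.0377  0.2423] [ 0.024 -0.036  0.007] 0.0009731247608738922
both [-0.0009  0.0401  0.2423] [-0.011 -0.002  0.001] 0.0006401975427154918
scene boxtop 0.92 ((-0.0001761317253112793, 0.12439393997192383), (0.029298389330506325, 0.06306381523609161), 88.93548583984375)
scene boxtop 0.88 ((0.0029719043523073196, 0.0943182185292244), (0.05999729409813881, 0.02430201880633831), 0.3050270676612854)
scene boxtop 0.67 ((0.0016375556588172913, 0.15041282773017883), (0.02634238265454769, 0.06062285602092743), 89.95111846923828)
side boxtop 0.65 ((-0.006716029718518257, 0.11896156519651413), (0.024070894345641136, 0.049608804285526276), 89.37371063232422)
side boxtop 0.61 ((0.0012931134551763535, 0.08825351297855377), (0.059013668447732925, 0.03043460100889206), 2.6658170223236084)
side boxtop 0.57 ((-0.0014216713607311249, 0.14620546996593475), (0.02722962200641632, 0.05755302309989929), 87.6122055053711)
```

drive_tool:
  steps:
    - [1.4,0.1,3.8,0,0,0,0.6]
    - [2.7,0.1,7.5,0,0,0,0.6]
    - [4.1,0.1,11.3,0,0,0,0.6]
    - [5,0.1,13.9,0,0,0,0.6]
    - [5.6,0.1,15.4,0,0,0,0.6]
    - [5.9,0.1,16.2,0,0,0,0.6]
    - [5.9,0.1,16.2,0,0,0,0.6]
    - [5.9,0.1,16.2,0,0,0,0.6]

```text
clock: 14.25
tcp_pos: [0.4844, 0.3523, 0.2599]
tool_rot: [0.515, 0.637, 0.36, -0.446]
wrist_force: [0.5, 0.1, -4.2]
opening: 0.679
gripper_force: 45.0
```

```bash
python3 - <<'E'
from fit import *
s=read_state();print(s["joints"],s["tcp_pos"],s["wrist_force"])
p=eyes.snapshot("scene"); c0=O+.04*f+[0,0,.068]
for d in eyes.masks_of("carton",p)+eyes.masks_of("box_a",p):
    c=cloud(p,d["pixels"]); k=(np.linalg.norm(c-c0,axis=1)<.07)
    if k.mean()>.6: q=fit(c[k],c0); print(d["score"],rk(q[0]),np.round(q[1],3),q[2])
E
```

```text
[ 0.0096462   0.52289526  1.51505619  1.16924922  1.58530842 -0.50627294] [0.48442113 0.35234737 0.25986145] [ 0.46449597  0.14601345 -4.16488605]
```

That shift used the axes from before the turn, so the tool went forward at height instead of down. Nothing was touched, and the wrist force is unchanged. I'm recomputing from the present tool axes.

```bash
python3 - <<'E'
from h import *
print(delta(place(.04,.24,.001),Rf),delta(place(.04,.0645,.001),Rf))
r=R.from_quat(read_state()["tool_rot"]); print("down in tool",r.inv().apply([0,0,-1]))
p=eyes.snapshot("scene")
print([(d["xyz"],d["score"]) for t in ("sprayer","box_a") for d in eyes.pinpoint(t,p)])
E
```

```text
(array([ -5.88,   0.  , -16.05]), array([ 0.001,  0.   , -0.   ])) (array([-22.37,  -0.  , -10.04]), array([ 0.001,  0.   , -0.   ]))
down in tool [-9.39581990e-01 -2.06687432e-04  3.42323885e-01]
[([0.4624, 0.4707, -0.0012], 0.58), ([0.4973, 0.2834, 0.0019], 0.97), ([0.5151, 0.2303, 0.0039], 0.78), ([0.5654, -0.5072, -0.0015], 0.73), ([0.5068, 0.2561, 0.0027], 0.64)]
```

drive_tool:
  steps:
    - [-2,0,-5,0,0,0,0.6]
    - [-4,0,-10,0,0,0,0.6]
    - [-5.9,0,-16,0,0,0,0.6]
    - [-5.9,0,-16,0,0,0,0.6]
    - [-5.9,0,-16,0,0,0,0.6]
    - [-9.4,0,-14.8,0,0,0,0.6]
    - [-13,0,-13.5,0,0,0,0.6]
    - [-16.5,0,-12.2,0,0,0,0.6]
    - [-19,0,-11.3,0,0,0,0.6]
    - [-21,0,-10.5,0,0,0,0.6]
    - [-22,0,-10.2,0,0,0,0.6]
    - [-22.2,0,-10.1,0,0,0,0.6]
    - [-22.2,0,-10.1,0,0,0,0.6]
    - [-22.2,0,-10.1,0,0,0,0.6]

```text
clock: 15.95
tcp_pos: [0.5203, 0.1862, 0.0869]
tool_rot: [0.514, 0.638, 0.361, -0.446]
wrist_force: [-0.6, 0.1, -4.0]
opening: 0.677
gripper_force: 45.0
```

```bash
python3 - <<'E'
from fit import *
s=read_state();print(s["joints"],s["tcp_pos"],s["wrist_force"],delta(place(.04,.0645,.001),Rf))
ims=[]
for n in("scene","side"):
  p=eyes.snapshot(n); c0=O+.04*f+[0,0,.068]; ims.append(p["pixels"][60:360,100:500])
  for d in eyes.masks_of("carton",p)+(eyes.masks_of("box_a",p)):
    c=cloud(p,d["pixels"]); k=(np.linalg.norm(c-c0,axis=1)<.07)
    if k.mean()>.5 and k.sum()>40: q=fit(c[k],c0); print(n,d["score"],rk(q[0]),np.round(q[1],3),q[2])
cv2.imwrite("pics/e.png",np.hstack(ims))
E
```

```text
[-0.28307748  0.81741233  1.56246662  0.97533984  1.63102809 -0.91897081] [0.52034096 0.18623353 0.08685579] [-0.5710286   0.14894745 -4.00879444] (array([-0.3 , -0.01, -0.  ]), array([0.   , 0.001, 0.002]))
scene 0.67 [0.0003 0.0419 0.0694] [-0.001 -0.004 -0.003] 0.0005272407550728029
side 0.5 [0.0009 0.0399 0.0687] [0.006 0.012 0.003] 0.0008762777393535454
side 0.71 [0.0022 0.0935 0.0649] [ 0.061 -0.005  0.043] 0.001023033559555974
```

View pics/e.png

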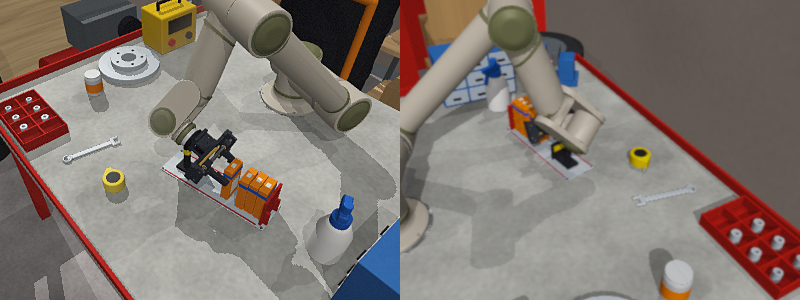

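The carton hangs square over the plate, at about (232,180) in the left view, roughly 5 mm too high. I'll lower it gently until it touches.

drive_tool:
  steps:
    - [-0.2,0,0.07,0,0,0,0.6]
    - [-0.33,0,0.12,0,0,0,0.6]
    - [-0.4,0,0.15,0,0,0,0.6]
    - [-0.4,0,0.15,0,0,0,0.6]
    - [-0.4,0,0.15,0,0,0,0.6]

```text
clock: 16.75
tcp_pos: [0.5201, 0.1862, 0.0822]
tool_rot: [0.514, 0.638, 0.361, -0.446]
wrist_force: [-0.1, -2.6, 3.8]
opening: 0.679
gripper_force: 45.0
```

drive_tool:
  steps:
    - [0,0,0,0,0,0,0.3]
    - [0,0,0,0,0,0,0.2]
    - [0,0,0,0,0,0,0.05]
    - [0,0,0,0,0,0,0.05]
    - [0,0,0,0,0,0,0.05]
    - [0.2,0,-1,0,0,0,0.05]
    - [0.5,0,-3,0,0,0,0.05]
    - [1,0,-5.5,0,0,0,0.05]
    - [3,0,-8,0,0,0,0.05]
    - [6,0,-9,0,0,0,0.05]
    - [10,0,-9,0,0,0,0.05]
    - [14,0,-9,0,0,0,0.05]
    - [14,0,-9,0,0,0,0.05]

```text
clock: 18.05
tcp_pos: [0.5278, 0.1509, 0.2482]
tool_rot: [0.513, 0.64, 0.361, -0.444]
wrist_force: [-0.0, 0.2, -1.6]
opening: 0.955
gripper_force: 0.0
```

```bash
python3 - <<'E'
from fit import *
s=read_state();print(s["joints"],s["tcp_pos"],s["wrist_force"])
ims=[]
for n in("scene","side"):
  p=eyes.snapshot(n); c0=O+.04*f+[0,0,.064]; ims.append(p["pixels"][60:360,100:500])
  for d in eyes.masks_of("carton",p)+(eyes.masks_of("box_a",p)):
    c=cloud(p,d["pixels"]); k=(np.linalg.norm(c-c0,axis=1)<.07)
    if k.mean()>.5 and k.sum()>40: q=fit(c[k],c0); print(n,d["score"],rk(q[0]),np.round(q[1],3),q[2])
  for t in("knob","follower_face"): print(n,t,[(rk(d["xyz"]),round(d["score"],2)) for d in eyes.pinpoint(t,p) if d["score"]>.5])
  d=eyes.masks_of("knob",p)[0]; c=cloud(p,d["pixels"]); c=c[(c[:,2]>.076)&(c[:,2]<.09)]; print(len(c),rk(c.mean(0)),c[:,2].max())
cv2.imwrite("pics/g.png",np.hstack(ims))
E
```

```text
[-0.33838686  0.58622861  1.42554874  0.99271036  1.87144295 -0.63959287] [0.52775731 0.15090534 0.2482235 ] [-0.00695726  0.19665138 -1.62877912]
scene 0.77 [0.0001 0.0417 0.0645] [-0.003  0.002 -0.001] 0.0006180645099267794
scene knob [(array([-0.0029, -0.1215,  0.0767]), 0.69)]
scene follower_face [(array([-0.0001, -0.0614,  0.0345]), 0.96)]Traceback (most recent call last):
  File "<stdin>", line 10, in <module>
IndexError: list index out of range
```

```bash
cat >> h.py <<'E'
Rk=frame(rx,-Z)
K=np.array([.5535,.0205,.061])
E
python3 - <<'E'
from fit import *
print(rk(K),delta(K+[0,0,.15],Rk))
E
```

```text
[-0.0017 -0.1202  0.061 ] (array([ -7.51,  -0.21, -11.31]), array([-1.000e-03, -1.223e+00, -2.000e-03]))
```

drive_tool:
  steps:
    - [-7.5,-0.2,-11.3,0,-1.223,0,0]
    - [-7.5,-0.2,-11.3,0,-1.223,0,0]
    - [-7.5,-0.2,-11.3,0,-1.223,0,0]
    - [-7.5,-0.2,-11.3,0,-1.223,0,0]
    - [-7.5,-0.2,-11.3,0,-1.223,0,0]
    - [-7.5,-0.2,-11.3,0,-1.223,0,0]
    - [-7.5,-0.2,-11.3,0,-1.223,0,0]
    - [-7.5,-0.2,-11.3,0,-1.223,0,0]
    - [-7.5,-0.2,-11.3,0,-1.223,0,0]
    - [-7.5,-0.2,-11.3,0,-1.223,0,0]
    - [-7.5,-0.2,-11.3,0,-1.223,0,0]
    - [-7.5,-0.2,-11.3,0,-1.223,0,0]

```text
clock: 19.55
tcp_pos: [0.5539, 0.0201, 0.2116]
tool_rot: [0.629, 0.778, -0.0, -0.001]
wrist_force: [0.7, -0.8, 0.5]
opening: 0.998
gripper_force: 0.0
```

```bash
python3 - <<'E'
from fit import *
s=read_state();print(s["joints"],s["tcp_pos"],delta(K,Rk))
ims=[]
for n in("scene","wrist"):
  p=eyes.snapshot(n); ims.append(cv2.resize(p["pixels"],(400,300)))
  for t in("knob","follower_face"): print(n,t,[(rk(d["xyz"]),np.round(d["xyz"],4),round(d["score"],2)) for d in eyes.pinpoint(t,p) if d["score"]>.5])
  hsv=cv2.cvtColor(p["pixels"],cv2.COLOR_BGR2HSV); m=cv2.inRange(hsv,(20,120,100),(35,255,255))>0
  c=cloud(p,m); c=c[(c[:,2]>.07)&(c[:,2]<.095)&(np.linalg.norm(c[:,:2]-K[:2],axis=1)<.04)]
  if len(c)>8: (x,y),r=cv2.minEnclosingCircle(c[:,:2].astype(np.float32)); print(n,len(c),x,y,r,np.median(c[:,2]),rk([x,y,0]))
cv2.imwrite("pics/g.png",np.hstack(ims))
E
```

```text
[-1.77533795e-01  4.09238332e-01  1.33255636e+00  2.07816773e-04
  1.40088116e+00 -3.88914562e-01] [0.55385059 0.02005495 0.21158257] (array([ 4.000e-02, -1.000e-02,  1.506e+01]), array([-0.001, -0.001, -0.002]))
scene knob [(array([-0.0019, -0.1166,  0.0759]), array([0.5525, 0.024 , 0.0759]), 0.62)]
scene follower_face [(array([ 0.0005, -0.0617,  0.0371]), array([0.5432, 0.0782, 0.0371]), 0.55)]
scene 48 0.5529278516769409 0.02432483248412609 0.014233495108783245 0.08422243916259423 [-0.0014 -0.1164  0.    ]
wrist knob [(array([-0.002 , -0.1214,  0.0782]), array([0.5534, 0.0193, 0.0782]), 0.85)]
wrist follower_face [(array([-0.0011, -0.0637,  0.0327]), array([0.5421, 0.0759, 0.0327]), 0.68)]
wrist 705 0.5539146065711975 0.021041974425315857 0.01301942765712738 0.08519726177688046 [-0.0011 -0.1198  0.    ]
```

View pics/g.png

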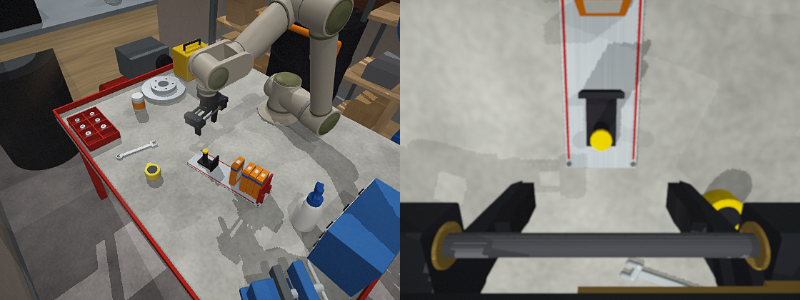

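The carton stands alone between the row and follower. The knob cap is at about (601,141) in the wrist view and centred under the tool. I'll descend and grip it.

drive_tool:
  steps:
    - [0,0,4,0,0,0,0]
    - [0,0,8,0,0,0,0]
    - [0,0,11.5,0,0,0,0]
    - [0,0,13.5,0,0,0,0]
    - [0,0,15,0,0,0,0]
    - [0,0,15,0,0,0,0.3]
    - [0,0,15,0,0,0,0.8]
    - [0,0,15,0,0,0,0.9]
    - [0,0,15,0,0,0,0.9]
    - [0,0,15,0,0,0,0.9]
    - [0,0,15,0,0,0,0.9]
    - [0,0,15,0,0,0,0.9]
    - [0,0,15,0,0,0,0.9]
  newtons: 40

```text
clock: 21.15
tcp_pos: [0.5538, 0.0209, 0.0622]
tool_rot: [0.628, 0.778, -0.0, 0.001]
wrist_force: [-0.7, 0.3, -0.1]
opening: 0.297
gripper_force: 0.1
```

drive_tool:
  steps:
    - [0,0,0,0,0,0,0.9]
    - [0,0,0,0,0,0,0.9]
    - [0,0,0,0,0,0,0.9]
    - [0.5,0,0,0,0,0,0.9]
    - [1.2,0,0,0,0,0,0.9]
    - [2,0,0,0,0,0,0.9]
    - [3,0,0,0,0,0,0.9]
    - [4,0,0,0,0,0,0.9]
    - [5,0,0,0,0,0,0.9]
    - [6,0,0,0,0,0,0.9]
    - [6.7,0,0,0,0,0,0.9]
    - [7.3,0,0,0,0,0,0.9]
    - [7.7,0,0,0,0,0,0.9]
    - [8,0,0,0,0,0,0.9]
    - [8,0,0,0,0,0,0.9]

```text
clock: 22.65
tcp_pos: [0.5371, 0.1004, 0.0623]
tool_rot: [0.628, 0.779, 0.0, 0.001]
wrist_force: [5.3, 2.8, -0.8]
opening: 0.272
gripper_force: 40.0
```

```bash
python3 - <<'E'
from fit import *
s=read_state();print(s["tcp_pos"],rk(s["tcp_pos"]),s["wrist_force"],delta(s["tcp_pos"]+.01*f,Rk))
p=eyes.snapshot("scene")
for t in("knob","follower_face","box_a"): print(t,[(rk(d["xyz"]),round(d["score"],2)) for d in eyes.pinpoint(t,p) if d["score"]>.4])
E
```

```text
[0.53707411 0.10038334 0.06226293] [-0.0008 -0.0387  0.0623] [ 5.27765497  2.84117207 -0.7527288 ] (array([ 1.,  0., -0.]), array([0.002, 0.001, 0.001]))
knob [(array([-0.0022, -0.0365,  0.0788]), 0.55)]
follower_face [(array([0.    , 0.0168, 0.0368]), 0.71)]
box_a [(array([0.0023, 0.1217, 0.0048]), 0.96), (array([0.0027, 0.0934, 0.0025]), 0.79), (array([0.    , 0.1503, 0.0014]), 0.55), (array([-0.0006,  0.0053, -0.0004]), 0.5)]
```

drive_tool:
  steps:
    - [0.3,0.03,0,0,0,0,0.9]
    - [0.7,0.05,0,0,0,0,0.9]
    - [1.1,0.07,0,0,0,0,0.9]
    - [1.5,0.08,0,0,0,0,0.9]
    - [1.9,0.09,0,0,0,0,0.9]
    - [2.3,0.1,0,0,0,0,0.9]
    - [2.7,0.1,0,0,0,0,0.9]
    - [3.1,0.1,0,0,0,0,0.9]
    - [3.5,0.1,0,0,0,0,0.9]
    - [3.8,0.1,0,0,0,0,0.9]
    - [4,0.1,0,0,0,0,0.9]
    - [4,0.1,0,0,0,0,0.9]

```text
clock: 24.05
tcp_pos: [0.5291, 0.1385, 0.0622]
tool_rot: [0.628, 0.778, -0.001, 0.001]
wrist_force: [0.5, -3.9, 4.7]
opening: 0.27
gripper_force: 40.0
```

```bash
python3 - <<'E'
from fit import *
s=read_state();w=s["wrist_force"];print(rk(s["tcp_pos"]),w@rx,w@f)
p=eyes.snapshot("scene");cv2.imwrite("pics/i.png",cv2.resize(p["pixels"][180:340,200:420],(770,560),interpolation=cv2.INTER_CUBIC))
for t in("knob","follower_face","box_a","carton_center"): print(t,[(rk(d["xyz"]),round(d["score"],2)) for d in eyes.pinpoint(t,p) if d["score"]>.4])
E
```

```text
[-0.0006  0.0002  0.0622] -0.36606918562328533 -3.95725940412337
knob [(array([-0.0031, -0.0004,  0.0766]), 0.75)]
follower_face [(array([0.0005, 0.0538, 0.0382]), 0.75)]
box_a [(array([-0.0009,  0.1231, -0.0002]), 0.93), (array([0.0018, 0.0974, 0.0088]), 0.85), (array([0.001 , 0.146 , 0.0021]), 0.82)]
carton_center [(array([0.0034, 0.0691, 0.0656]), 0.67)]
```

View pics/i.png

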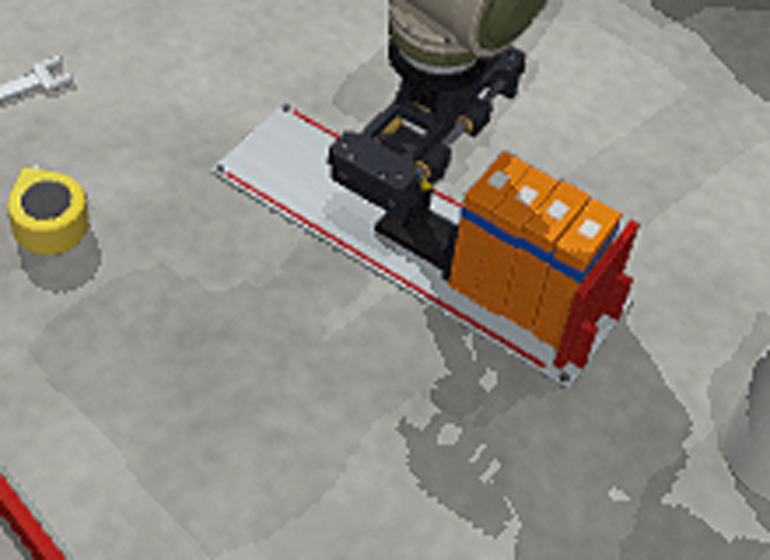

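The follower at (440,240) touches the carton, and all four cartons stand almost closed up against the red stop. I'll keep pushing in small steps until the force rises.

drive_tool:
  steps:
    - [0.1,0,0,0,0,0,0.9]
    - [0.2,0,0,0,0,0,0.9]
    - [0.3,0,0,0,0,0,0.9]
    - [0.4,0,0,0,0,0,0.9]
    - [0.4,0,0,0,0,0,0.9]

```text
clock: 24.8
tcp_pos: [0.5284, 0.1416, 0.0622]
tool_rot: [0.628, 0.778, -0.001, 0.001]
wrist_force: [1.7, -8.6, 4.9]
opening: 0.27
gripper_force: 40.0
```

drive_tool:
  steps:
    - [0.1,0,0,0,0,0,0.9]
    - [0.2,0,0,0,0,0,0.9]
    - [0.3,0,0,0,0,0,0.9]
    - [0.3,0,0,0,0,0,0.9]

```text
clock: 25.2
tcp_pos: [0.528, 0.1437, 0.0622]
tool_rot: [0.628, 0.778, -0.002, 0.002]
wrist_force: [2.1, -14.8, 6.0]
opening: 0.273
gripper_force: 40.0
```

drive_tool:
  steps:
    - [0.1,0,0,0,0,0,0.9]
    - [0.2,0,0,0,0,0,0.9]
    - [0.2,0,0,0,0,0,0.9]
    - [0.2,0,0,0,0,0,0.9]

```text
clock: 25.6
tcp_pos: [0.528, 0.1438, 0.0622]
tool_rot: [0.628, 0.778, -0.003, 0.003]
wrist_force: [2.1, -25.7, 5.2]
opening: 0.276
gripper_force: 40.0
```

```bash
python3 - <<'E'
from fit import *
s=read_state();w=s["wrist_force"];print(rk(s["tcp_pos"]),w@rx,w@f,s["opening"])
for n in("scene","side"):
  p=eyes.snapshot(n)
  for t in("knob","follower_face","box_a","carton_center","stop_face"): print(t,[(rk(d["xyz"]),round(d["score"],2)) for d in eyes.pinpoint(t,p) if d["score"]>.4])
  c=cloud(p,np.ones((420,560),bool)); r=np.c_[(c-O)@rx,(c-O)@f,c[:,2]]
  t=r[(abs(r[:,0])<.045)&(r[:,1]>.03)&(r[:,1]<.2)&(r[:,2]>.119)&(r[:,2]<.13)]
  print(n,"tops",np.percentile(t[:,1],[1,99]),np.percentile(t[:,0],[1,99]))
E
```

```text
[-0.0006  0.0057  0.0622] -3.374462717836379 -25.52729417144285 0.27599811284597525
knob [(array([-0.0027,  0.0085,  0.0751]), 0.8)]
follower_face [(array([0.0032, 0.0593, 0.0385]), 0.54)]
box_a [(array([-0.0015,  0.128 ,  0.0015]), 0.94), (array([0.0057, 0.1034, 0.0072]), 0.94), (array([1.000e-04, 1.525e-01, 6.000e-04]), 0.56), (array([-0.1041, -0.642 , -0.0007]), 0.48)]
carton_center [(array([0.003 , 0.0732, 0.0681]), 0.71)]
stop_face [(array([-0.0036,  0.1659,  0.0045]), 0.8)]
scene tops [0.06354137 0.16610571] [-0.02912258  0.03193674]
knob [(array([0.0015, 0.0017, 0.0809]), 0.92)]
follower_face [(array([0.0013, 0.0586, 0.0386]), 0.71), (array([0.0002, 0.0013, 0.0016]), 0.56)]
box_a [(array([0.0028, 0.1501, 0.0051]), 0.63), (array([-0.0007,  0.1227,  0.0033]), 0.62), (array([0.0012, 0.097 , 0.0076]), 0.49)]
carton_center [(array([0.0002, 0.0796, 0.0603]), 0.63)]
stop_face [(array([0.0007, 0.1654, 0.0014]), 0.85)]
side tops [0.09725254 0.16411156] [-0.03010878  0.02918452]
```

It's now against a hard stop: no further motion, and 25 N on the wrist. I'll relieve the push, let go and rise.

drive_tool:
  steps:
    - [-0.1,0,0,0,0,0,0.9]
    - [-0.2,0,0,0,0,0,0.9]
    - [-0.2,0,0,0,0,0,0.6]
    - [-0.2,0,0,0,0,0,0.3]
    - [-0.2,0,0,0,0,0,0.2]
    - [-0.2,0,0,0,0,0,0.2]
    - [-0.2,0,0,0,0,0,0.2]
    - [-0.2,0,-1.5,0,0,0,0.2]
    - [-0.2,0,-4,0,0,0,0.2]
    - [-0.2,0,-8,0,0,0,0.2]
    - [-3,0,-12,0,0,0,0.2]
    - [-8,0,-16,0,0,0,0.2]
    - [-12,0,-18,0,0,0,0.2]
    - [-12,0,-18,0,0,0,0.2]
    - [-12,0,-18,0,0,0,0.2]

```text
clock: 27.7
tcp_pos: [0.5529, 0.0293, 0.2424]
tool_rot: [0.629, 0.778, -0.0, 0.001]
wrist_force: [-0.7, 0.3, -0.6]
opening: 0.802
gripper_force: 0.0
```

```bash
python3 - <<'E'
from fit import *
print(read_state()["wrist_force"])
ims=[]
for n in("scene","side","wrist"):
  p=eyes.snapshot(n); ims.append(p["pixels"])
  for t in("knob","follower_face","box_a","stop_face"): print(n,t,[(rk(d["xyz"]),round(d["score"],2)) for d in eyes.pinpoint(t,p) if d["score"]>.5])
  hsv=cv2.cvtColor(p["pixels"],cv2.COLOR_BGR2HSV); m=cv2.inRange(hsv,(20,120,100),(35,255,255))>0
  c=cloud(p,m); c=c[(c[:,2]>.07)&(c[:,2]<.095)&(np.linalg.norm(c[:,:2]-O[:2],axis=1)<.05)]
  if len(c)>8: (x,y),r=cv2.minEnclosingCircle(c[:,:2].astype(np.float32)); print("cap",len(c),r,rk([x,y,0]))
cv2.imwrite("pics/j.png",np.hstack([cv2.resize(ims[0][180:340,200:420],(400,291)),cv2.resize(ims[2],(388,291))]))
E
```

```text
[-0.70487475  0.2726537  -0.56476976]
scene knob [(array([-0.0046,  0.0067,  0.0753]), 0.57)]
scene follower_face [(array([0.0012, 0.0642, 0.0386]), 0.81)]
scene box_a [(array([0.0005, 0.1531, 0.002 ]), 0.69), (array([0.001 , 0.1285, 0.0024]), 0.68), (array([0.0015, 0.1031, 0.0027]), 0.65)]
scene stop_face [(array([-0.0004,  0.1659,  0.0032]), 0.76)]
cap 54 0.013546481728553772 [0.0002 0.0084 0.    ]
side knob [(array([-0.0003,  0.0058,  0.0791]), 0.77)]
side follower_face [(array([0.0014, 0.0588, 0.0354]), 0.89)]
side box_a [(array([0.0002, 0.1483, 0.0075]), 0.62), (array([-0.004 ,  0.1223,  0.001 ]), 0.54)]
side stop_face [(array([0.0012, 0.1636, 0.0023]), 0.72)]
cap 41 0.01466013677418232 [-0.0006  0.0046  0.    ]
wrist knob [(array([-0.0048,  0.0066,  0.0799]), 0.56)]
wrist follower_face []
wrist box_a []
wrist stop_face []
cap 830 0.013049603439867496 [-0.0005  0.0051  0.    ]
```

View pics/j.png

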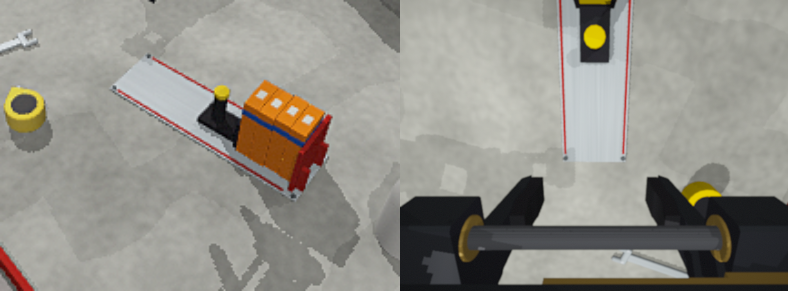

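The left view shows four upright cartons pressed together between the stop at (312,155) and the follower at (225,115), with the gripper clear. The knob cap is at rack y ≈ 5–6 mm, so the follower is at about 0.15 m. Handing in.

```bash
python3 -c "
from plant import *
print(close_job())"
```

```text
the job is handed in; nothing more can be done
None
```

I stood the carton upright in line with the row, closed the four up between the red stop and the follower with no visible gaps, moved the gripper clear and handed the job in; no verdict came back.

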